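# Fit the adjustable spanner and tighten the core clamp nut

## Task

The clamp nut of the demonstration transformer's iron core is slack, and the adjustable spanner lies round it with its jaws too wide. Gently roll the spanner's worm wheel until the jaws just fit the nut, then push the spanner handle round clockwise, seen from above, until the nut comes tight, and leave the spanner lying flat on the nut. Turn the nut only with fitted jaws, press and push no harder than the work needs, and leave the other apparatus alone.

Things in the scene. Friction and masses are not known exactly. Their poses are not given: they have to be found in the camera images.
- bed: Green cast base plate, fixed, 250 x 380 mm; its flat top is 20 mm above this origin, which lies 0 to 8 mm above the work surface. Carries a laminated iron core block 75 x 65 x 60 mm high (centre x 30, y 185 mm of the bed) and, at x 30, y 100 mm, the stud with the nut. The spanner lies on the plate, its handle towards the bed's -y
- nut_top (a point): Centre of the top face of the brass hexagon nut, 20 mm above the plate top; 27 mm across flats. A stud of 18 mm diameter stands 8 mm above the nut. Two flats of the slack nut are parallel to the bed's y axis. Point fixed in the bed; it does not turn with the nut
- nut (a joint): Turn of the nut, rad, clockwise from above: 0 at the start (slack); it turns stiffly (about 0.3 N m) and comes tight against a firm stop at 0.70
- spanner: Loose steel adjustable spanner, about 0.5 kg, flat on the plate. Origin on its underside, centre of a nut that fits; x from handle to mouth, z up. Head 16 mm thick, x -68 to 12 mm; fixed jaw face y -13.5 mm, moving jaw on +y side, mouth bottom x -17.5 mm. Handle 24 wide, 14 mm thick, on y 0, x -68 to -236 mm. Pushed from its -y side towards +y it turns clockwise
- worm_top (a point): Highest point of the worm wheel, 22.5 mm above the plate top (6.5 mm proud of the spanner head), at x -40.5, y 3 mm of the spanner. The wheel is a ribbed brass cylinder of 10.5 mm radius, 22 mm long along the spanner's y, rigidly borne (no spring): land on it slowly, 10 to 15 mm/s, and stroke it with about 10 N of downward press (13 N if it slips)
- handle_mid (a point): Centre of the handle's top face, 170 mm from the spanner's origin towards the handle end (x -170 mm), 14 mm above the plate top. Pushing here takes about 4 to 5 N while the nut turns; when it is tight the push rises by 3 N within a few mm, and that is enough: much beyond 10 N makes the worm run back
- jaw (a joint): How far the moving jaw has closed, m: the opening between the jaws is 31.5 mm minus this, so the jaws touch both sides of the nut at 0.0045; it starts between 0.0005 and 0.002
- transformer: Loose bakelite transformer, brown block 70 x 60 mm, 71 mm high with two brass terminals, standing on the plate; origin under its middle
- posts: Loose pair of brass contact posts on a black strip 35 x 60 mm, 48 mm high, standing on the plate; origin under its middle
- tube: Loose frosted glass cathode tube, lying along x in a wooden cradle 200 x 70 mm, 94 mm high in all; origin under its middle
- worm (a joint): Turn of the worm wheel, rad: stroking its top towards the jaws (spanner +x) turns it positive and closes the jaws 0.5 mm per rad (about 1 mm per 21 mm of stroke, so several strokes). It takes about 4.5 N of drag along the rim, and stays where it is left; it stops when the jaws bind, and can run back if the handle is forced

How it is judged (in metres and radians):
On the way, in this order (a step that is already met when the one before it is completed fails the run):
1. the jaws fit the still slack nut: opening within 1.5 mm of the nut's 27 mm, nut turned less than 0.1 rad, spanner round the nut (value of joint jaw above 0.003 m and value of joint nut below 0.1 rad and horizontal distance between spanner and nut_top below 0.006 m), for 0.2 s.
2. the nut is turned clockwise until tight (value of joint nut above 0.64 rad), for 0.2 s.
At the end, for the whole second after the job is handed in: The nut is tight (turned at least 0.64 of 0.70 rad), the spanner rests flat (within 0.08 rad) and still round the nut (origin within 6 mm of its axis) with its jaws still fitting (opening within 2 mm of the nut's 27 mm) (value of joint nut above 0.64 rad and value of joint jaw above 0.0025 m and horizontal distance between spanner and nut_top below 0.006 m and angle between spanner's own z axis and vertical below 0.08 rad and linear speed of spanner below 0.02 m/s); the robot touches nothing.
It fails at once if the nut is turned (over 0.12 rad) with jaws that do not fit (opening more than 2 mm wider than the nut) (value of joint nut above 0.12 rad and value of joint jaw below 0.0025 m).
It fails at once if the gripper presses the spanner or its worm wheel with more than 35 N (contact force between the fingers and spanner above 35 N).
It fails at once if the gripper presses the nut, core or base plate with more than 15 N (contact force between the fingers and bed above 15 N).
It fails at once if the transformer, the contact posts or the glass tube is moved by more than 10 mm (distance of any of transformer, posts, tube from where it was at the start of the episode above 0.01 m).
It also fails if it takes over 72 s, if anything falls off the work surface, if the arm or the gripper's body presses on something with over 40 N, if the wrist force passes 120 N, or if a joint passes its speed limit or range.

## Robot

A 6-joint arm with a two-finger parallel gripper is mounted at the origin on the work surface. World frame = base frame: x ahead of the robot, y to its left, z up, the work surface at z = 0. Lengths are in m, angles in degrees, forces in N, time in s.
With the tool pointing down it reaches from about 0.3 to 0.75 m from the base axis. Payload 8.5 kg.
Tool frame: the origin (TCP) lies between the finger pads; the fingertips stand ahead of it and the grasp point (between the pads) lies 8 mm behind it (env.tcp_to_tips is the z of the fingertips in the tool frame, in m); z points along the fingers, x is the direction in which the jaws open and shut, and the axes are right-handed (so a half turn about z gives the same grasp; the last joint's range is limited). The gripper opens to 85 mm and grips with 20 to 120 N. Pads are 22 mm wide; open, the fingers measure 114 mm over their backs; the gripper's body (76 mm by 85 mm) begins 54 mm behind the grasp point. The pads swing forward as they close: fully open they stand 13 mm farther back than shut.
Start: joints at [62.894, 21.807, 74.336, -0, 83.858, -12.336], TCP at [0.14, 0.532, 0.242] pointing down, gripper open.
Joint ranges: [-178.18, 178.18], [-50.72, 133.34], [12.68, 142.11], [-81.47, 261.47], [9.98, 163.14], [-165.26, 165.26]. Speed limits (degrees/s): [136.94, 136.94, 180, 180, 180, 180].

## Interface

Orientations are given as a 3x3 rotation matrix whose columns are the frame's x, y, z axes.
In Python, from rig import observe, viewer, env gives the robot as it stands.
- The arm moves only by the tool jog_arm, never from a script. Its arguments are lists of equal length, an entry for each row: "dr": the turn, a rotation vector about the tool's x, y, z in rad, a list of three; "slide": the shift along the tool's x, y, z in m, a list of three; "gripper": the opening, from -1 (shut) to 1 (fully open), so that 0 is half open. In form: {"dr": [[rx, ry, rz], ...], "slide": [[dx, dy, dz], ...], "gripper": [gripper, ...]}. A call has exactly 10 rows; each row shifts and turns the commanded pose from where the row before left it, along the tool's axes as they then stand; what a row does not reach is not made up. A row lasts 1/10 s, in which the tool goes at most 50 mm and 8.59 degrees, less where a joint would pass 70% of its speed; a pose out of reach is approached as far as the arm can. A call is refused whole if a number of a shift passes 0.05 or a number of a turn 0.15, either way. A call with a gripper value outside its range is refused whole. The fingers move at their own pace and stop on an object; "force" is the grip in N (left out, the last holds). Time passes only in rows, so rows that do not move let the fingers close, or fill a call up. It gives the time, the measured TCP pose, the force and the opening at its end, in the units of the state.
- observe(): the state, without advancing time (a new reading comes with each control period).
- viewer.get_image(name): name is "scene" or "top"; returns a dict with "pixels" (480x640x3 uint8, blue, green, red), "camera_matrix" (3x3 intrinsics, pixels), "R" (3x3) and "t" (3): a world point X has camera coordinates R X + t. Camera axes: x right, y down, z forward; pixel columns grow to the right and rows downward; lengths in m; the calibration is good to about 2 mm. A picture is of the moment at which its call begins. There is no depth.
- env.close_job(): hands the job in, once; it reports no verdict.
The state is a dict: "time_s": time; "q": joint angles; "qvel": joint speeds; "joint_efforts": joint torques, N m; "position": TCP position; "tool_rot": TCP orientation; "ft_force": force on the tool from outside, world axes, zero at the start; "wrist_torque": the same for the moment, N m; "grip_width": finger opening in m.
Only numpy, scipy, OpenCV 4.12 (cv2) and the standard library are available. Lean on these libraries where they do the work, as an engineer would, in place of code of your own. Each camera call takes 0.05 s, during which the arm holds its last target.

## Working session

There is one attempt and no reset: what is moved stays moved. The work goes in short steps, Python scripts to look and compute and a tool call to move; the robot and the scene stay as the last step left them, time stands still between calls to the robot, and variables do not carry over. Pictures are saved under pics/ and viewed, and the job is handed in when it is done.

Besides the shell and the picture viewer there is one more tool, called after "Call:" by a JSON object that holds its "name" and its "arguments", one argument or row to a line. jog_arm: Moves the arm, as the interface text tells. Its arguments: {"type":"object","properties":{"dr":{"type":"array","items":{"type":"array","items":{"type":"number"}}},"slide":{"type":"array","items":{"type":"array","items":{"type":"number"}}},"gripper":{"type":"array","items":{"type":"number"}},"force":{"type":"number"}},"required":["dr","slide","gripper"]}

```bash
ls; mkdir -p pics; python3 - <<'E'
from rig import observe, viewer, env
import cv2,numpy as np
for n in ["scene","top"]:
    d=viewer.get_image(n); cv2.imwrite(f"pics/{n}0.png",d["pixels"]); np.savez(f"{n}0.npz",**d)
    print(n,d["camera_matrix"],d["R"],d["t"])
print(observe(),env.tcp_to_tips)
E
```

```text
pics
scene [[521.6699265    0.         317.41733645]
 [  0.         521.6699265  242.03148753]
 [  0.           0.           1.        ]] [[ 0.54829688  0.83621341 -0.01084713]
 [ 0.59598023 -0.39981173 -0.69638936]
 [-0.58666693  0.37536344 -0.71758219]] [-0.41985402 -0.21293252  1.13390179]
top [[535.33887192   0.         317.35903196]
 [  0.         535.33887192 233.32035126]
 [  0.           0.           1.        ]] [[-2.81972834e-02 -9.99602361e-01 -1.82516701e-04]
 [-9.95942536e-01  2.81096546e-02 -8.54886685e-02]
 [ 8.54598053e-02 -2.22877207e-03 -9.96339126e-01]] [0.1621459  0.54846497 1.06146776]
{'time_s': 0.1, 'q': array([ 6.28930212e+01,  2.18377408e+01,  7.43786436e+01, -2.59485908e-03,
        8.38578857e+01, -1.23358850e+01]), 'qvel': array([ 0.04703405, -0.20060973, -0.02539063,  0.00640734,  0.13843524,
        0.12672965]), 'joint_efforts': array([ 3.89366600e-03, -4.49217725e+01, -2.31654596e+01, -2.26301017e-04,
        3.70044960e-03, -6.87220904e-05]), 'position': array([0.14012715, 0.53159736, 0.24177819]), 'tool_rot': array([[ 2.54952891e-01,  9.66953319e-01, -5.50561459e-04],
       [ 9.66952634e-01, -2.54953379e-01, -1.17439098e-03],
       [-1.27594876e-03, -2.32952478e-04, -9.99999159e-01]]), 'ft_force': array([0.75201615, 0.16269599, 0.52890251]), 'wrist_torque': array([ 0.01630751, -0.00653595,  0.02097622]), 'grip_width': 0.08564334162625582} 0.011
```

View pics/scene0.png

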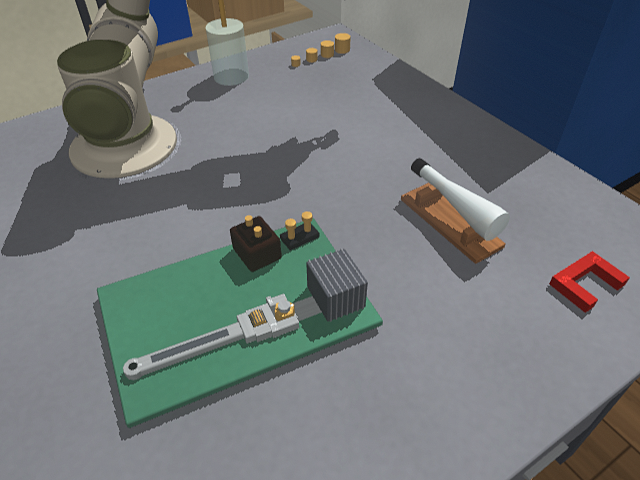

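View pics/top0.png

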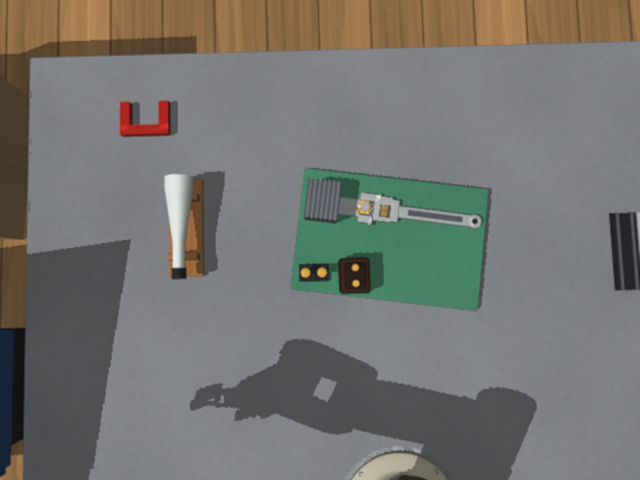

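```bash
python3 - <<'E'
import cv2
a=cv2.imread("pics/top0.png"); cv2.imwrite("pics/t1.png",cv2.resize(a[180:240,340:490],(800,320),interpolation=cv2.INTER_CUBIC))
cv2.imwrite("pics/t2.png",cv2.resize(a[150:330,280:500],(800,600*18*0+655)[:1]+(600,) if 0 else (733,600),interpolation=cv2.INTER_CUBIC))
a=cv2.imread("pics/scene0.png"); cv2.imwrite("pics/s1.png",cv2.resize(a[280:390,110:320],None,fx=3.8,fy=3.8,interpolation=cv2.INTER_CUBIC))
E
```

```text
(no output)
```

View pics/t1.png

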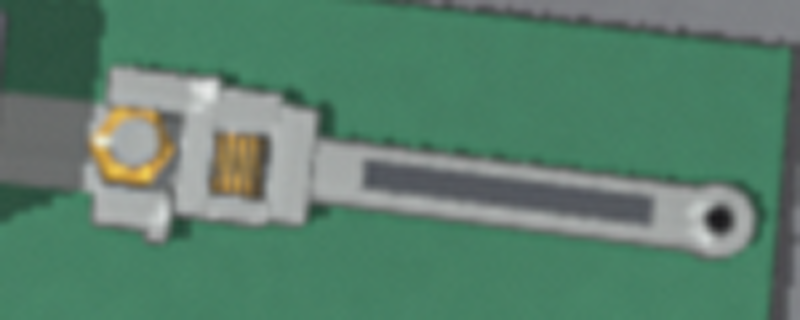

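View pics/t2.png

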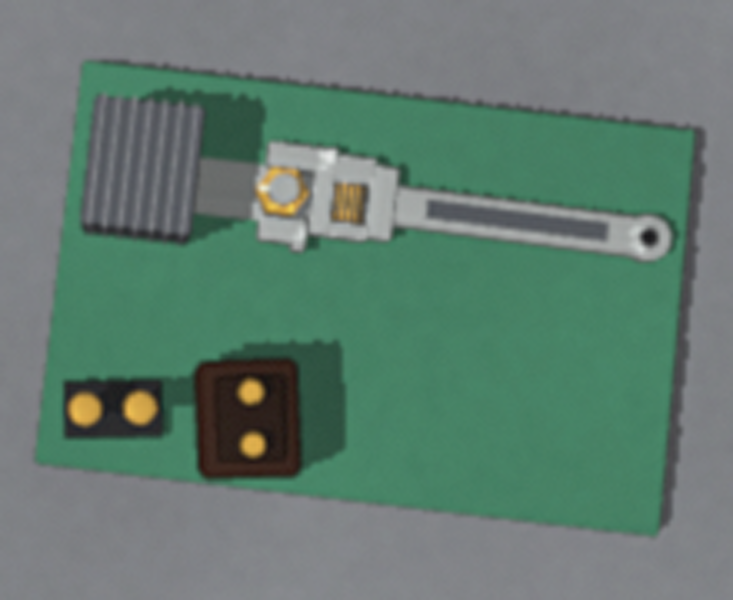

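View pics/s1.png

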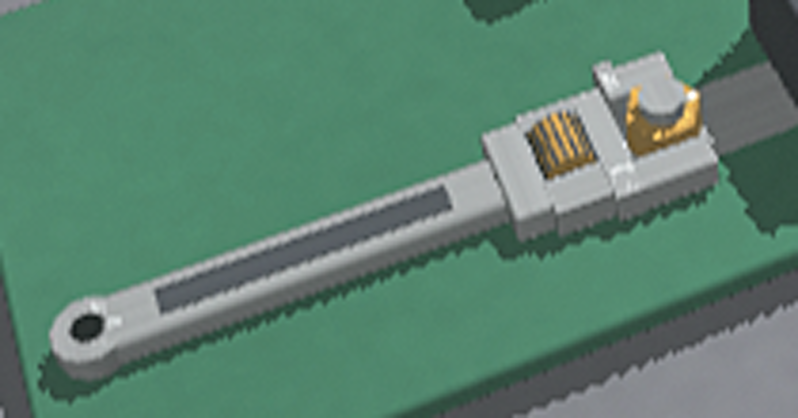

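```bash
cat > h.py <<'E'
import numpy as np,cv2
C={n:dict(np.load(f"{n}0.npz")) for n in ["scene","top"]}
def P(n): c=C[n]; return c["camera_matrix"]@np.hstack([c["R"],c["t"].reshape(3,1)])
def tri(ut,us):
    X=cv2.triangulatePoints(P("top"),P("scene"),np.array(ut,float).reshape(2,1),np.array(us,float).reshape(2,1)); return (X[:3]/X[3]).ravel()
def onz(n,u,z):
    c=C[n]; d=c["R"].T@np.linalg.inv(c["camera_matrix"])@np.array([u[0],u[1],1.]); o=-c["R"].T@c["t"].ravel()
    return o+d*(z-o[2])/d[2]
def proj(n,X):
    v=P(n)@np.append(X,1); return v[:2]/v[2]
E
python3 - <<'E'
from h import *
np.set_printoptions(precision=4,suppress=True)
q=lambda u,s,o:((np.array(u)+.5)/s-.5+np.array(o))
t1=lambda *u:q(u,800/150,(340,180)); t2=lambda *u:q(u,10/3,(280,150)); s1=lambda *u:q(u,3.8,(110,280))
for n,a,b in [("hole",t1(720,218),s1(88,327)),("stud",t1(136,142),s1(664,97)),("worm",t1(239,165),s1(562,143))]:
    print(n,tri(a,b),onz("top",a,{"hole":.038,"stud":.052,"worm":.0465}[n]),onz("scene",b,{"hole":.038,"stud":.052,"worm":.0465}[n]))
for a in [(84,61),(696,130),(660,535),(37,463)]:
    print(onz("top",t2(*a),.024))
for b in [(98,288),(128,421),(381,321)]: print(onz("scene",b,.024))
E
```

```text
hole [ 0.5685 -0.17    0.0366] [ 0.5685 -0.169   0.038 ] [ 0.5691 -0.1706  0.038 ]
stud [0.6021 0.0501 0.0478] [0.6016 0.0506 0.052 ] [0.6049 0.0486 0.052 ]
worm [0.5932 0.0101 0.0384] [0.5926 0.012  0.0465] [0.5984 0.0071 0.0465]
[0.6878 0.1684 0.024 ]
[ 0.6344 -0.2049  0.024 ]
[ 0.3895 -0.1697  0.024 ]
[0.443  0.2032 0.024 ]
[ 0.3934 -0.1692  0.024 ]
[ 0.6337 -0.2034  0.024 ]
[0.6904 0.1623 0.024 ]
```

```bash
cat > mv.py <<'E'
import numpy as np
from scipy.spatial.transform import Rotation as Ro
def toward(R,p,pt,Rt,nrow,nrot):
    "rows from pose (R,p) to (Rt,pt)"
    w=Ro.from_matrix(R.T@Rt).as_rotvec(); out=[]
    for i in range(nrow):
        dr=(w/nrot if i<nrot else w*0).round(4)
        R2=R@Ro.from_rotvec(dr).as_matrix()
        d=(pt-p)/(nrow-i); s=(R.T@d).round(4)
        out.append((dr.tolist(),s.tolist())); p=p+R@s; R=R2
    return out,p,R
def Rdown(deg):
    a=np.radians(deg); x=np.array([np.cos(a),np.sin(a),0]); z=np.array([0,0,-1.]); return np.column_stack([x,np.cross(z,x),z])
E
python3 - <<'E'
from rig import observe
from mv import *
o=observe(); r,p,R=toward(o["tool_rot"],o["position"],np.array([.592,.003,.12]),Rdown(-8.5),20,13)
for k in (0,10): print([a for a,b in r[k:k+10]],'\n',[b for a,b in r[k:k+10]])
E
```

```text
[[0.0001, 0.0001, 0.1124], [0.0001, 0.0001, 0.1124], [0.0001, 0.0001, 0.1124], [0.0001, 0.0001, 0.1124], [0.0001, 0.0001, 0.1124], [0.0001, 0.0001, 0.1124], [0.0001, 0.0001, 0.1124], [0.0001, 0.0001, 0.1124], [0.0001, 0.0001, 0.1124], [0.0001, 0.0001, 0.1124]] 
 [[-0.0198, 0.0286, 0.0061], [-0.0165, 0.0306, 0.0061], [-0.0129, 0.0323, 0.0061], [-0.0092, 0.0335, 0.0061], [-0.0054, 0.0343, 0.0061], [-0.0015, 0.0347, 0.0061], [0.0024, 0.0347, 0.0061], [0.0063, 0.0342, 0.0061], [0.0101, 0.0333, 0.0061], [0.0137, 0.032, 0.0061]]
[[0.0001, 0.0001, 0.1124], [0.0001, 0.0001, 0.1124], [0.0001, 0.0001, 0.1124], [0.0, 0.0, 0.0], [0.0, 0.0, 0.0], [0.0, 0.0, 0.0], [0.0, 0.0, 0.0], [0.0, 0.0, 0.0], [0.0, 0.0, 0.0], [0.0, 0.0, 0.0]] 
 [[0.0172, 0.0302, 0.0061], [0.0205, 0.0281, 0.0061], [0.0235, 0.0256, 0.0061], [0.0263, 0.0228, 0.006], [0.0263, 0.0228, 0.0061], [0.0262, 0.0228, 0.006], [0.0263, 0.0228, 0.0061], [0.0262, 0.0228, 0.006], [0.0263, 0.0228, 0.0061], [0.0262, 0.0228, 0.006]]
```

Call:
{"name": "jog_arm", "arguments": {
  "dr": [
    [0,0,0.1124],
    [0,0,0.1124],
    [0,0,0.1124],
    [0,0,0.1124],
    [0,0,0.1124],
    [0,0,0.1124],
    [0,0,0.1124],
    [0,0,0.1124],
    [0,0,0.1124],
    [0,0,0.1124]
  ],
  "slide": [
    [-0.0198,0.0286,0.006],
    [-0.0165,0.0306,0.006],
    [-0.0129,0.0323,0.006],
    [-0.0092,0.0335,0.006],
    [-0.0054,0.0343,0.006],
    [-0.0015,0.0347,0.006],
    [0.0024,0.0347,0.006],
    [0.0063,0.0342,0.006],
    [0.0101,0.0333,0.006],
    [0.0137,0.032,0.006]
  ],
  "gripper": [-1,-1,-1,-1,-1,-1,-1,-1,-1,-1],
  "force": 20
}}

```text
time_s: 1.1
position: [0.3668, 0.2663, 0.182]
tool_rot: [[0.983, 0.183, -0.0], [0.183, -0.983, -0.0], [-0.0, 0.0, -1.0]]
ft_force: [0.3, 0.7, -0.9]
grip_width: 0.0004
```

Call:
{"name": "jog_arm", "arguments": {
  "dr": [
    [0,0,0.1124],
    [0,0,0.1124],
    [0,0,0.1124],
    [0,0,0],
    [0,0,0],
    [0,0,0],
    [0,0,0],
    [0,0,0],
    [0,0,0],
    [0,0,0]
  ],
  "slide": [
    [0.0172,0.0302,0.006],
    [0.0205,0.0281,0.006],
    [0.0235,0.0256,0.006],
    [0.0263,0.0228,0.006],
    [0.0263,0.0228,0.006],
    [0.0262,0.0228,0.006],
    [0.0263,0.0228,0.006],
    [0.0262,0.0228,0.006],
    [0.0263,0.0228,0.006],
    [0.0262,0.0228,0.006]
  ],
  "gripper": [-1,-1,-1,-1,-1,-1,-1,-1,-1,-1]
}}

```text
time_s: 2.1
position: [0.5927, 0.0021, 0.1217]
tool_rot: [[0.989, -0.148, -0.001], [-0.148, -0.989, 0.0], [-0.001, -0.0, -1.0]]
ft_force: [0.1, 0.2, 0.2]
grip_width: 0.0002
```

```bash
cat > look.py <<'E'
import sys
from rig import observe, viewer
import cv2,numpy as np
np.set_printoptions(precision=4,suppress=True)
k=sys.argv[1]
for n,(a,b,c,d) in dict(top=(150,330,280,500),scene=(200,400,90,400)).items():
    if len(sys.argv)>2 and sys.argv[2]!=n: continue
    im=viewer.get_image(n)["pixels"]; cv2.imwrite(f"pics/{n}{k}.png",cv2.resize(im[a:b,c:d],None,fx=2.55,fy=2.55,interpolation=cv2.INTER_CUBIC) if n=="scene" else cv2.resize(im[a:b,c:d],(733,600),interpolation=cv2.INTER_CUBIC))
o=observe(); print(o["time_s"],o["position"],o["tool_rot"],o["ft_force"],o["grip_width"])
E
python3 look.py a
```

```text
2.2 [0.5938 0.0002 0.1208] [[ 0.9885 -0.151  -0.0006]
 [-0.151  -0.9885 -0.0004]
 [-0.0006  0.0005 -1.    ]] [-0.3168  1.0073 -0.068 ] -7.388156882122589e-05
```

View pics/scenea.png

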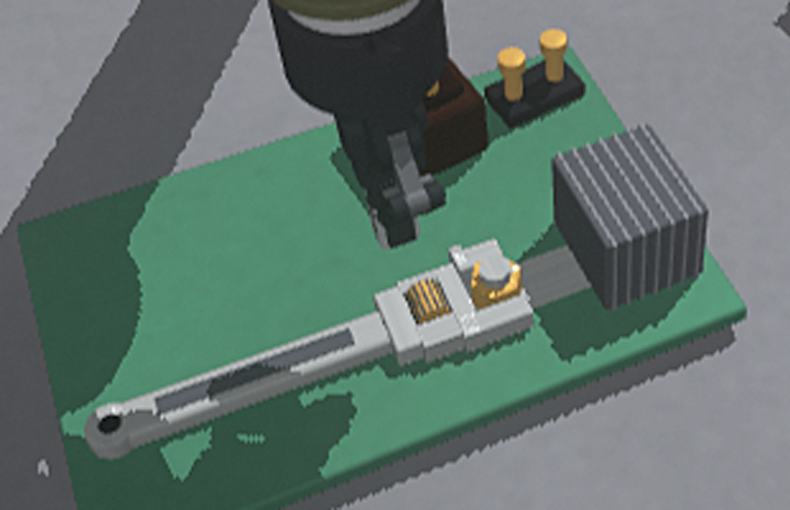

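View pics/topa.png

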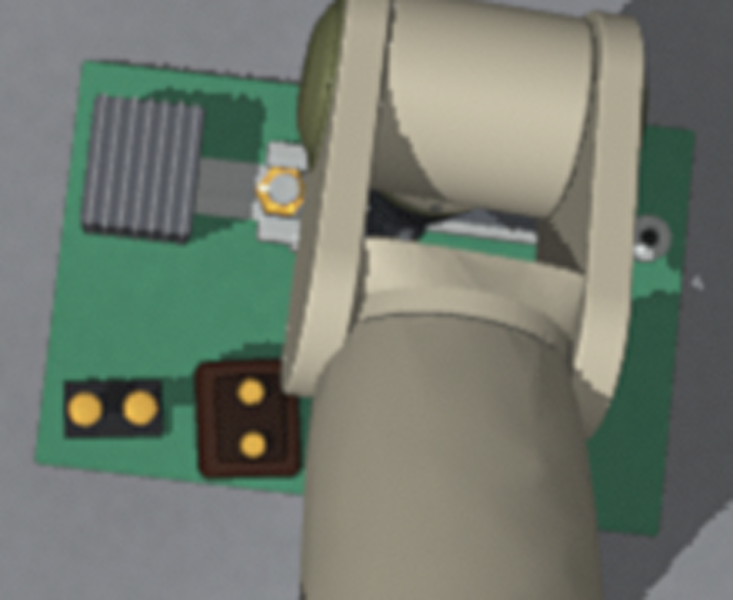

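```bash
python3 - <<'E'
from h import *
from rig import observe
for z in (.1098,.121): print((proj("scene",[.5935,.001,z])-[90,200])*2.55)
print((proj("scene",[.593,.0104,.0465])-[90,200])*2.55,(proj("scene",[.593,.0104,.0435])-[90,200])*2.55)
for i in range(3): print(observe()["position"])
E
```

```text
[401.62865795 227.39517162]
[399.34843244 213.93918329]
[427.78004433 289.94792751] [428.26876992 293.09237122]
[5.93769346e-01 1.97637903e-04 1.20826461e-01]
[5.93769346e-01 1.97637903e-04 1.20826461e-01]
[5.93769346e-01 1.97637903e-04 1.20826461e-01]
```

Call:
{"name": "jog_arm", "arguments": {
  "dr": [
    [0,0,0],
    [0,0,0],
    [0,0,0],
    [0,0,0],
    [0,0,0],
    [0,0,0],
    [0,0,0],
    [0,0,0],
    [0,0,0],
    [0,0,0]
  ],
  "slide": [
    [0,0,0.008],
    [0,0,0.008],
    [0,0,0.008],
    [0,0,0.008],
    [0,0,0.008],
    [0,0,0.006],
    [0,0,0.003],
    [0,0,0.001],
    [0,0,0.001],
    [0,0,0]
  ],
  "gripper": [-1,-1,-1,-1,-1,-1,-1,-1,-1,-1]
}}

```text
time_s: 3.2
position: [0.5922, 0.0032, 0.0715]
tool_rot: [[0.989, -0.148, 0.0], [-0.148, -0.989, -0.0], [0.0, 0.0, -1.0]]
ft_force: [1.3, 0.2, 0.2]
grip_width: -0.0001
```

```bash
python3 look.py b scene
```

```text
3.25 [0.5922 0.0032 0.0715] [[ 0.989  -0.1477  0.0004]
 [-0.1477 -0.989  -0.0001]
 [ 0.0004  0.     -1.    ]] [-0.0992  0.0122  0.7384] -0.00019697818832177562
```

View pics/sceneb.png

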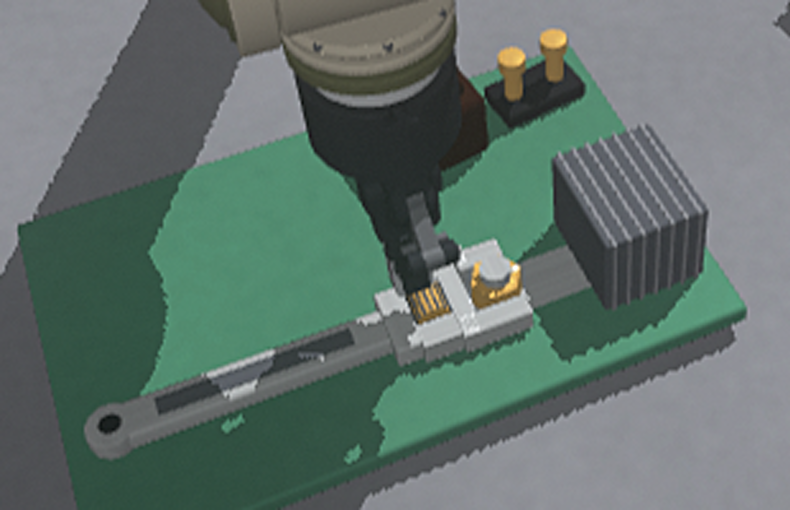

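Call:
{"name": "jog_arm", "arguments": {
  "dr": [
    [0,0,0],
    [0,0,0],
    [0,0,0],
    [0,0,0],
    [0,0,0],
    [0,0,0],
    [0,0,0],
    [0,0,0],
    [0,0,0],
    [0,0,0]
  ],
  "slide": [
    [0,0,0.002],
    [0,0,0.002],
    [0,0,0.001],
    [0,0,0.001],
    [0,0,0.001],
    [0,0,0.001],
    [0,0,0.001],
    [0,0,0.001],
    [0,0,0],
    [0,0,0]
  ],
  "gripper": [-1,-1,-1,-1,-1,-1,-1,-1,-1,-1]
}}

```text
time_s: 4.25
position: [0.5921, 0.0033, 0.0613]
tool_rot: [[0.989, -0.148, 0.0], [-0.148, -0.989, 0.0], [0.0, -0.0, -1.0]]
ft_force: [-0.7, -0.0, -0.7]
grip_width: -0.0002
```

Call:
{"name": "jog_arm", "arguments": {
  "dr": [
    [0,0,0],
    [0,0,0],
    [0,0,0],
    [0,0,0],
    [0,0,0],
    [0,0,0],
    [0,0,0],
    [0,0,0],
    [0,0,0],
    [0,0,0]
  ],
  "slide": [
    [0,0,0.0005],
    [0,0,0.0005],
    [0,0,0.0005],
    [0,0,0.0005],
    [0,0,0.0005],
    [0,0,0],
    [0,0,0],
    [0,0,0],
    [0,0,0],
    [0,0,0]
  ],
  "gripper": [-1,-1,-1,-1,-1,-1,-1,-1,-1,-1]
}}

```text
time_s: 5.25
position: [0.5922, 0.0033, 0.0589]
tool_rot: [[0.989, -0.148, 0.0], [-0.148, -0.989, -0.0], [0.0, 0.0, -1.0]]
ft_force: [-0.1, 0.7, -0.6]
grip_width: -0.0002
```

Call:
{"name": "jog_arm", "arguments": {
  "dr": [
    [0,0,0],
    [0,0,0],
    [0,0,0],
    [0,0,0],
    [0,0,0],
    [0,0,0],
    [0,0,0],
    [0,0,0],
    [0,0,0],
    [0,0,0]
  ],
  "slide": [
    [0,0,0.0005],
    [0,0,0.0005],
    [0,0,0.0005],
    [0,0,0.0005],
    [0,0,0],
    [0,0,0],
    [0,0,0],
    [0,0,0],
    [0,0,0],
    [0,0,0]
  ],
  "gripper": [-1,-1,-1,-1,-1,-1,-1,-1,-1,-1]
}}

```text
time_s: 6.25
position: [0.5922, 0.0033, 0.0569]
tool_rot: [[0.989, -0.148, 0.0], [-0.148, -0.989, -0.0], [0.0, -0.0, -1.0]]
ft_force: [-1.3, -0.5, 0.1]
grip_width: 0.0003
```

Call:
{"name": "jog_arm", "arguments": {
  "dr": [
    [0,0,0],
    [0,0,0],
    [0,0,0],
    [0,0,0],
    [0,0,0],
    [0,0,0],
    [0,0,0],
    [0,0,0],
    [0,0,0],
    [0,0,0]
  ],
  "slide": [
    [0,0,0.0005],
    [0,0,0.0005],
    [0,0,0.0005],
    [0,0,0.0005],
    [0,0,0],
    [0,0,0],
    [0,0,0],
    [0,0,0],
    [0,0,0],
    [0,0,0]
  ],
  "gripper": [-1,-1,-1,-1,-1,-1,-1,-1,-1,-1]
}}

```text
time_s: 7.25
position: [0.5923, 0.0032, 0.0563]
tool_rot: [[0.989, -0.148, 0.001], [-0.148, -0.989, -0.0], [0.001, 0.0, -1.0]]
ft_force: [-4.1, 0.7, 13.0]
grip_width: 0.0002
```

Call:
{"name": "jog_arm", "arguments": {
  "dr": [
    [0,0,0],
    [0,0,0],
    [0,0,0],
    [0,0,0],
    [0,0,0],
    [0,0,0],
    [0,0,0],
    [0,0,0],
    [0,0,0],
    [0,0,0]
  ],
  "slide": [
    [0,-0.001,-0.0002],
    [0,-0.002,0],
    [0,-0.002,0],
    [0,-0.002,0],
    [0,-0.002,0],
    [0,-0.002,0],
    [0,-0.002,0],
    [0,-0.002,0],
    [0,-0.002,0],
    [0,0,0]
  ],
  "gripper": [-1,-1,-1,-1,-1,-1,-1,-1,-1,-1]
}}

```text
time_s: 8.25
position: [0.5949, 0.0197, 0.0561]
tool_rot: [[0.989, -0.147, 0.001], [-0.147, -0.989, -0.001], [0.001, 0.001, -1.0]]
ft_force: [-1.9, -1.6, 8.7]
grip_width: 0.0001
```

```bash
python3 look.py c scene
```

```text
8.3 [0.5949 0.0196 0.0561] [[ 0.9891 -0.1475  0.0013]
 [-0.1475 -0.9891 -0.0012]
 [ 0.0015  0.0009 -1.    ]] [-1.9177 -1.6139  9.2121] 8.900528449137259e-05
```

View pics/scenec.png

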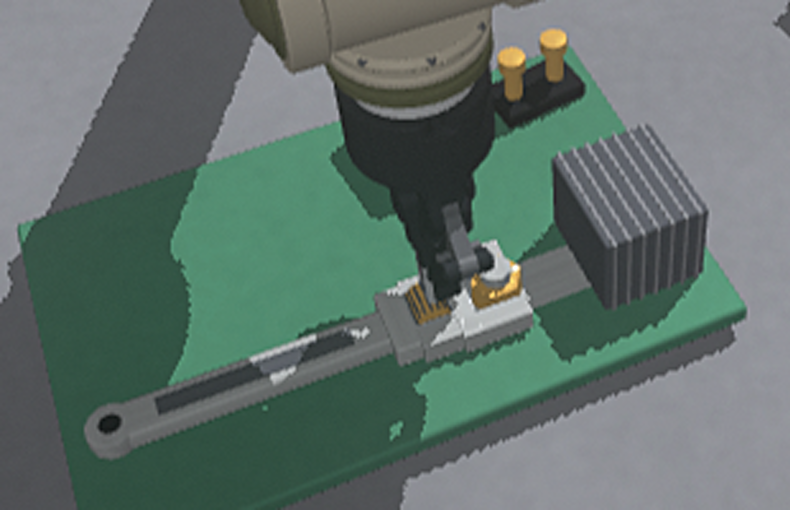

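Call:
{"name": "jog_arm", "arguments": {
  "dr": [
    [0,0,0],
    [0,0,0],
    [0,0,0],
    [0,0,0],
    [0,0,0],
    [0,0,0],
    [0,0,0],
    [0,0,0],
    [0,0,0],
    [0,0,0]
  ],
  "slide": [
    [0,0,-0.004],
    [0,0.009,0],
    [0,0.009,0],
    [0,0,0],
    [0,0,0.001],
    [0,0,0.001],
    [0,0,0.001],
    [0,0,0.0007],
    [0,0,0.0005],
    [0,0,0]
  ],
  "gripper": [-1,-1,-1,-1,-1,-1,-1,-1,-1,-1]
}}

```text
time_s: 9.3
position: [0.5921, 0.0023, 0.0562]
tool_rot: [[0.989, -0.147, 0.001], [-0.147, -0.989, -0.001], [0.001, 0.0, -1.0]]
ft_force: [-4.4, -1.3, 12.9]
grip_width: -0.0
```

Call:
{"name": "jog_arm", "arguments": {
  "dr": [
    [0,0,0],
    [0,0,0],
    [0,0,0],
    [0,0,0],
    [0,0,0],
    [0,0,0],
    [0,0,0],
    [0,0,0],
    [0,0,0],
    [0,0,0]
  ],
  "slide": [
    [0,-0.001,0],
    [0,-0.001,0],
    [0,-0.002,0],
    [0,-0.002,0],
    [0,-0.002,0],
    [0,-0.002,0],
    [0,-0.002,0],
    [0,-0.002,0],
    [0,-0.002,0],
    [0,-0.002,0]
  ],
  "gripper": [-1,-1,-1,-1,-1,-1,-1,-1,-1,-1]
}}

```text
time_s: 10.3
position: [0.5948, 0.0197, 0.0561]
tool_rot: [[0.989, -0.147, 0.001], [-0.147, -0.989, -0.002], [0.001, 0.001, -1.0]]
ft_force: [-2.9, -3.2, 8.0]
grip_width: 0.0001
```

Call:
{"name": "jog_arm", "arguments": {
  "dr": [
    [0,0,0],
    [0,0,0],
    [0,0,0],
    [0,0,0],
    [0,0,0],
    [0,0,0],
    [0,0,0],
    [0,0,0],
    [0,0,0],
    [0,0,0]
  ],
  "slide": [
    [0,0,-0.004],
    [0,0.009,0],
    [0,0.009,0],
    [0,0,0],
    [0,0,0.001],
    [0,0,0.001],
    [0,0,0.001],
    [0,0,0.0006],
    [0,0,0.0005],
    [0,0,0]
  ],
  "gripper": [-1,-1,-1,-1,-1,-1,-1,-1,-1,-1]
}}

```text
time_s: 11.3
position: [0.5921, 0.0023, 0.0562]
tool_rot: [[0.989, -0.147, 0.001], [-0.147, -0.989, -0.001], [0.001, 0.001, -1.0]]
ft_force: [-4.2, -1.2, 12.6]
grip_width: -0.0002
```

Call:
{"name": "jog_arm", "arguments": {
  "dr": [
    [0,0,0],
    [0,0,0],
    [0,0,0],
    [0,0,0],
    [0,0,0],
    [0,0,0],
    [0,0,0],
    [0,0,0],
    [0,0,0],
    [0,0,0]
  ],
  "slide": [
    [0,-0.001,0],
    [0,-0.001,0],
    [0,-0.002,0],
    [0,-0.002,0.0001],
    [0,-0.002,0.0001],
    [0,-0.002,0.0001],
    [0,-0.002,0.0001],
    [0,-0.002,0],
    [0,-0.002,0],
    [0,-0.002,0]
  ],
  "gripper": [-1,-1,-1,-1,-1,-1,-1,-1,-1,-1]
}}

```text
time_s: 12.3
position: [0.5945, 0.0197, 0.056]
tool_rot: [[0.989, -0.147, 0.001], [-0.147, -0.989, -0.001], [0.001, 0.001, -1.0]]
ft_force: [-6.0, -2.1, 11.8]
grip_width: -0.0002
```

```bash
python3 look.py d scene; python3 - <<'E'
import cv2
E
```

```text
12.35 [0.5946 0.0201 0.0558] [[ 0.9891 -0.1472  0.0006]
 [-0.1472 -0.9891 -0.0011]
 [ 0.0008  0.001  -1.    ]] [-5.6801 -1.357  14.3785] -0.00023422450511124685
```

View pics/scened.png

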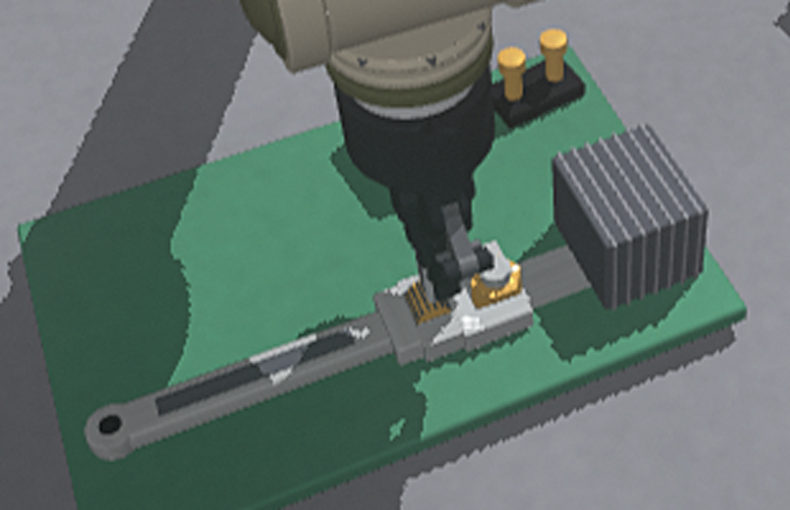

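Call:
{"name": "jog_arm", "arguments": {
  "dr": [
    [0,0,0],
    [0,0,0],
    [0,0,0],
    [0,0,0],
    [0,0,0],
    [0,0,0],
    [0,0,0],
    [0,0,0],
    [0,0,0],
    [0,0,0]
  ],
  "slide": [
    [0,0,-0.004],
    [0,0.009,0],
    [0,0.009,0],
    [0,0,0],
    [0,0,0.001],
    [0,0,0.001],
    [0,0,0.001],
    [-0.0003,0,0.0004],
    [-0.0002,0,0.0003],
    [0,0,0]
  ],
  "gripper": [-1,-1,-1,-1,-1,-1,-1,-1,-1,-1]
}}

```text
time_s: 13.35
position: [0.592, 0.0021, 0.0561]
tool_rot: [[0.989, -0.147, 0.002], [-0.147, -0.989, -0.001], [0.002, 0.001, -1.0]]
ft_force: [-3.5, -1.7, 13.1]
grip_width: -0.0004
```

Call:
{"name": "jog_arm", "arguments": {
  "dr": [
    [0,0,0],
    [0,0,0],
    [0,0,0],
    [0,0,0],
    [0,0,0],
    [0,0,0],
    [0,0,0],
    [0,0,0],
    [0,0,0],
    [0,0,0]
  ],
  "slide": [
    [0,-0.001,0],
    [0,-0.001,0],
    [0,-0.002,0],
    [0,-0.002,0],
    [0,-0.002,0],
    [0,-0.002,0.0001],
    [0,-0.002,0.0001],
    [0,-0.002,0],
    [0,-0.002,0],
    [0,-0.002,0]
  ],
  "gripper": [-1,-1,-1,-1,-1,-1,-1,-1,-1,-1]
}}

```text
time_s: 14.35
position: [0.5945, 0.0194, 0.0561]
tool_rot: [[0.989, -0.147, 0.002], [-0.147, -0.989, -0.002], [0.002, 0.002, -1.0]]
ft_force: [-4.1, -4.4, 12.4]
grip_width: -0.0003
```

Call:
{"name": "jog_arm", "arguments": {
  "dr": [
    [0,0,0],
    [0,0,0],
    [0,0,0],
    [0,0,0],
    [0,0,0],
    [0,0,0],
    [0,0,0],
    [0,0,0],
    [0,0,0],
    [0,0,0]
  ],
  "slide": [
    [0,0,-0.004],
    [0,0.009,0],
    [0,0.009,0],
    [0,0,0],
    [0,0,0.001],
    [0,0,0.001],
    [0,0,0.001],
    [-0.0002,0,0.0004],
    [-0.0001,0,0.0003],
    [0,0,0]
  ],
  "gripper": [-1,-1,-1,-1,-1,-1,-1,-1,-1,-1]
}}

```text
time_s: 15.35
position: [0.5916, 0.0022, 0.0562]
tool_rot: [[0.989, -0.147, 0.002], [-0.147, -0.989, -0.001], [0.002, 0.001, -1.0]]
ft_force: [-4.3, -2.6, 13.5]
grip_width: 0.0002
```

Call:
{"name": "jog_arm", "arguments": {
  "dr": [
    [0,0,0],
    [0,0,0],
    [0,0,0],
    [0,0,0],
    [0,0,0],
    [0,0,0],
    [0,0,0],
    [0,0,0],
    [0,0,0],
    [0,0,0]
  ],
  "slide": [
    [0,-0.001,0],
    [0,-0.001,0],
    [0,-0.002,0],
    [0,-0.002,0],
    [0,-0.002,0],
    [0,-0.002,0.0001],
    [0,-0.002,0.0001],
    [0,-0.002,0],
    [0,-0.002,0],
    [0,-0.002,0]
  ],
  "gripper": [-1,-1,-1,-1,-1,-1,-1,-1,-1,-1]
}}

```text
time_s: 16.35
position: [0.594, 0.019, 0.0562]
tool_rot: [[0.989, -0.147, 0.001], [-0.147, -0.989, -0.003], [0.002, 0.003, -1.0]]
ft_force: [-4.6, -7.0, 12.6]
grip_width: 0.0
```

Call:
{"name": "jog_arm", "arguments": {
  "dr": [
    [0,0,0],
    [0,0,0],
    [0,0,0],
    [0,0,0],
    [0,0,0],
    [0,0,0],
    [0,0,0],
    [0,0,0],
    [0,0,0],
    [0,0,0]
  ],
  "slide": [
    [0,0,-0.005],
    [0,0,-0.02],
    [0,0,-0.025],
    [0.006,0.02,0],
    [0.008,0.03,0],
    [0.008,0.03,0],
    [0.008,0.03,0],
    [0.006,0.02,0],
    [0.002,0.008,0],
    [0,0,0]
  ],
  "gripper": [-1,-1,-1,-1,-1,-1,-1,-1,-1,-1]
}}

```text
time_s: 17.35
position: [0.611, -0.1223, 0.1042]
tool_rot: [[0.989, -0.149, -0.0], [-0.149, -0.989, 0.0], [-0.0, -0.0, -1.0]]
ft_force: [0.5, 1.0, -0.5]
grip_width: -0.0002
```

```bash
python3 look.py e; python3 - <<'E'
import cv2
E
```

```text
17.45 [ 0.6109 -0.1208  0.1044] [[ 0.9891 -0.1469 -0.0004]
 [-0.1469 -0.9891  0.0005]
 [-0.0005 -0.0005 -1.    ]] [-0.3445  0.1514  0.359 ] -2.993092344619793e-05
```

View pics/scenee.png

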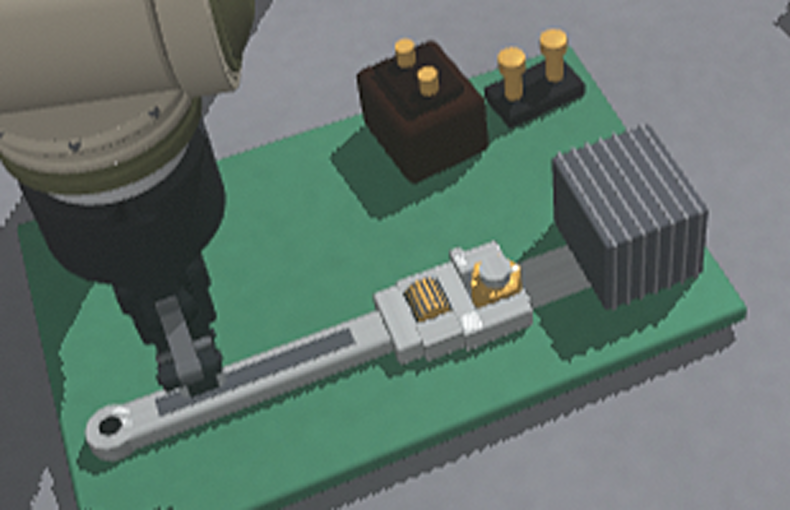

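View pics/tope.png

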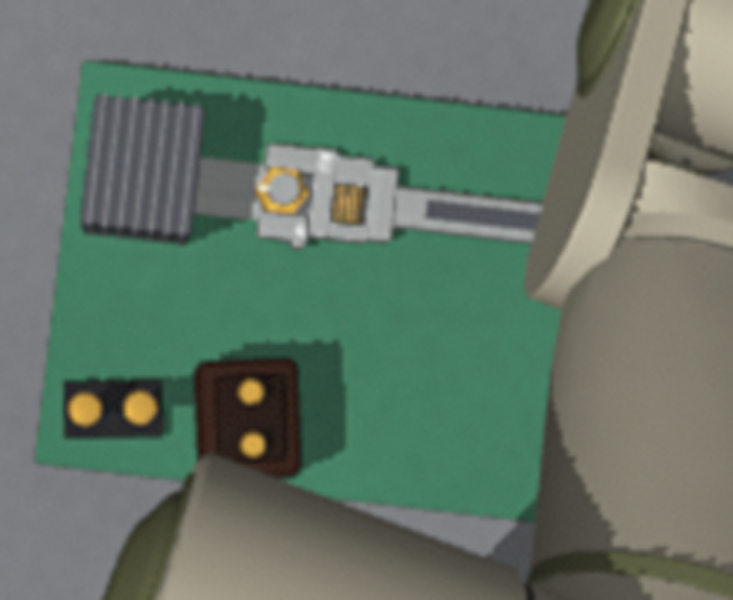

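```bash
python3 - <<'E'
import cv2,numpy as np
a=cv2.imread("pics/top0.png")[185:232,350:400]
b=cv2.resize(cv2.imread("pics/tope.png"),(220,180),interpolation=cv2.INTER_AREA)[35:82,70:120]
cv2.imwrite("pics/cmp.png",cv2.resize(np.hstack([a,b]),None,fx=8,fy=8,interpolation=cv2.INTER_CUBIC))
for c in range(6,20,2):
  print(350+c,a[:,c].sum(1)[2:42].tolist()); print('   ',b[:,c].sum(1)[2:42].tolist())
E
```

```text
356 [195, 191, 191, 192, 192, 192, 190, 190, 191, 188, 192, 224, 282, 316, 321, 347, 384, 384, 377, 356, 321, 312, 344, 403, 496, 511, 510, 504, 465, 348, 294, 296, 307, 314, 307, 301, 303, 301, 298, 299]
    [187, 185, 187, 186, 186, 189, 186, 184, 186, 183, 188, 218, 278, 311, 316, 340, 374, 379, 373, 356, 320, 309, 332, 394, 472, 491, 489, 478, 431, 339, 298, 295, 300, 304, 294, 295, 295, 297, 292, 289]
358 [227, 230, 228, 231, 233, 227, 227, 243, 281, 293, 293, 316, 399, 487, 502, 509, 514, 517, 585, 648, 544, 430, 390, 389, 404, 417, 467, 510, 548, 524, 512, 505, 508, 509, 436, 318, 292, 302, 301, 301]
    [221, 227, 228, 226, 229, 223, 223, 242, 272, 276, 278, 304, 374, 447, 478, 491, 499, 505, 569, 622, 521, 414, 381, 381, 394, 405, 454, 480, 477, 480, 490, 497, 489, 435, 324, 285, 291, 294, 293, 293]
360 [304, 306, 308, 307, 306, 324, 362, 365, 372, 401, 428, 432, 404, 420, 484, 481, 454, 470, 539, 599, 504, 421, 430, 452, 466, 430, 336, 341, 480, 522, 520, 516, 526, 530, 468, 317, 288, 300, 306, 302]
    [300, 301, 303, 302, 296, 294, 325, 388, 413, 425, 449, 469, 447, 403, 
[... 1069 characters left out ...]
 472, 454, 487, 452, 315, 354, 494, 521, 513, 510, 519, 518, 443, 315, 295, 299, 297]
    [292, 297, 295, 294, 288, 272, 317, 441, 485, 490, 493, 498, 494, 463, 438, 450, 490, 505, 503, 502, 505, 506, 494, 457, 442, 459, 424, 401, 475, 501, 496, 494, 505, 497, 426, 312, 277, 282, 288, 290]
368 [300, 297, 302, 303, 277, 240, 348, 487, 507, 498, 507, 517, 503, 453, 430, 411, 435, 488, 500, 508, 509, 489, 450, 402, 444, 458, 418, 343, 357, 473, 508, 515, 528, 560, 575, 527, 498, 452, 311, 283]
    [289, 291, 293, 293, 291, 266, 277, 386, 473, 491, 489, 494, 497, 476, 435, 413, 429, 468, 483, 491, 490, 472, 434, 404, 434, 437, 393, 376, 456, 502, 523, 554, 570, 536, 504, 493, 432, 316, 279, 287]
```

View pics/cmp.png

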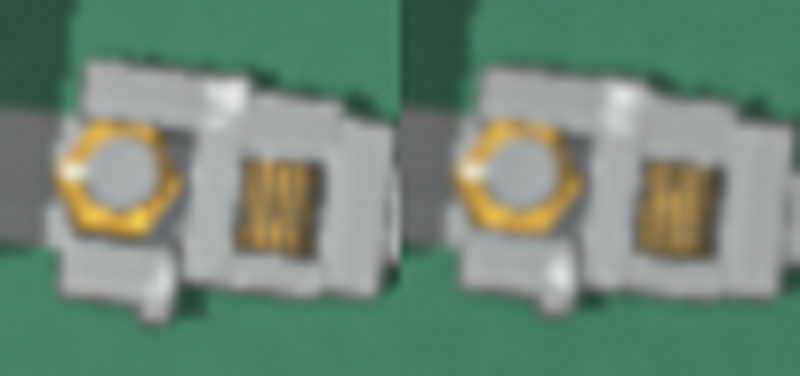

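Call:
{"name": "jog_arm", "arguments": {
  "dr": [
    [0,0,0],
    [0,0,0],
    [0,0,0],
    [0,0,0],
    [0,0,0],
    [0,0,0],
    [0,0,0],
    [0,0,0],
    [0,0,0],
    [0,0,0]
  ],
  "slide": [
    [0,0,0.01],
    [0,0,0.012],
    [0,0,0.012],
    [0,0,0.01],
    [0,0,0.008],
    [0,0,0.005],
    [0,0,0.004],
    [0,0,0.003],
    [0,0,0.001],
    [0,0,0]
  ],
  "gripper": [-1,-1,-1,-1,-1,-1,-1,-1,-1,-1]
}}

```text
time_s: 18.45
position: [0.6111, -0.1219, 0.0396]
tool_rot: [[0.989, -0.148, 0.0], [-0.148, -0.989, -0.0], [0.0, 0.0, -1.0]]
ft_force: [0.1, 0.5, 0.6]
grip_width: 0.0002
```

```bash
python3 look.py f scene
```

```text
18.5 [ 0.6112 -0.122   0.0398] [[ 0.989  -0.1477  0.0004]
 [-0.1477 -0.989  -0.0002]
 [ 0.0004  0.0001 -1.    ]] [0.415  0.058  0.4565] -4.2675380237919595e-05
```

View pics/scenef.png

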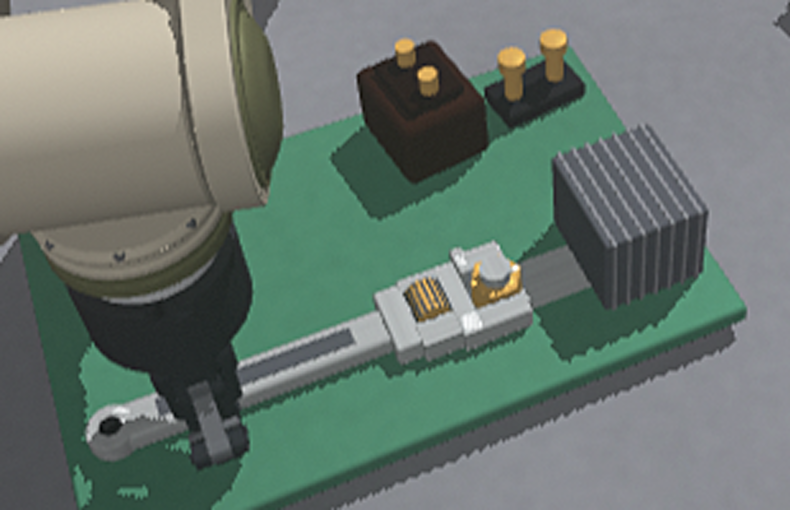

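Call:
{"name": "jog_arm", "arguments": {
  "dr": [
    [0,0,0],
    [0,0,0],
    [0,0,0],
    [0,0,0],
    [0,0,0],
    [0,0,0],
    [0,0,0],
    [0,0,0],
    [0,0,0],
    [0,0,0]
  ],
  "slide": [
    [-0.001,0,0],
    [-0.002,0,0],
    [-0.002,0,0],
    [-0.001,0,0],
    [-0.001,0,0],
    [-0.001,0,0],
    [-0.001,0,0],
    [-0.001,0,0],
    [-0.001,0,0],
    [0,0,0]
  ],
  "gripper": [-1,-1,-1,-1,-1,-1,-1,-1,-1,-1]
}}

```text
time_s: 19.5
position: [0.6004, -0.1203, 0.0396]
tool_rot: [[0.989, -0.148, 0.001], [-0.148, -0.989, -0.0], [0.001, 0.0, -1.0]]
ft_force: [1.7, 0.8, 0.6]
grip_width: -0.0003
```

Call:
{"name": "jog_arm", "arguments": {
  "dr": [
    [0,0,0.01],
    [0,0,0.01],
    [0,0,0.01],
    [0,0,0.01],
    [0,0,0.01],
    [0,0,0.01],
    [0,0,0.01],
    [0,0,0.01],
    [0,0,0.01],
    [0,0,0.01]
  ],
  "slide": [
    [-0.0017,0.0002,0],
    [-0.0017,0.0002,0],
    [-0.0017,0.0002,0],
    [-0.0017,0.0002,0],
    [-0.0017,0.0002,0],
    [-0.0017,0.0002,0],
    [-0.0017,0.0002,0],
    [-0.0017,0.0002,0],
    [-0.0017,0.0002,0],
    [-0.0017,0.0002,0]
  ],
  "gripper": [-1,-1,-1,-1,-1,-1,-1,-1,-1,-1]
}}

```text
time_s: 20.5
position: [0.583, -0.1191, 0.0396]
tool_rot: [[0.969, -0.246, 0.0], [-0.246, -0.969, -0.0], [0.0, 0.0, -1.0]]
ft_force: [2.8, -2.9, -0.9]
grip_width: -0.0
```

```bash
python3 look.py g
```

```text
20.6 [ 0.5829 -0.1191  0.0396] [[ 0.9692 -0.2461 -0.0003]
 [-0.2461 -0.9692 -0.0001]
 [-0.0002  0.0002 -1.    ]] [ 2.598  -2.1442  0.0621] -0.0001320768027088976
```

View pics/topg.png

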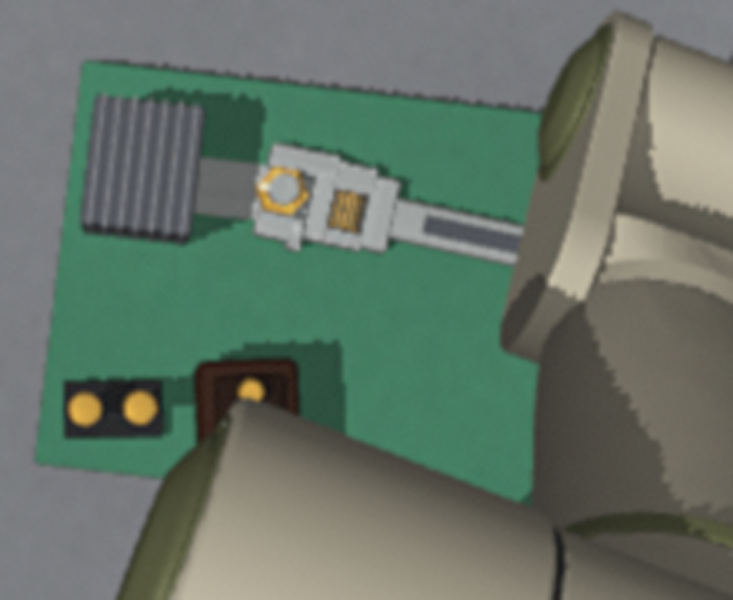

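View pics/sceneg.png

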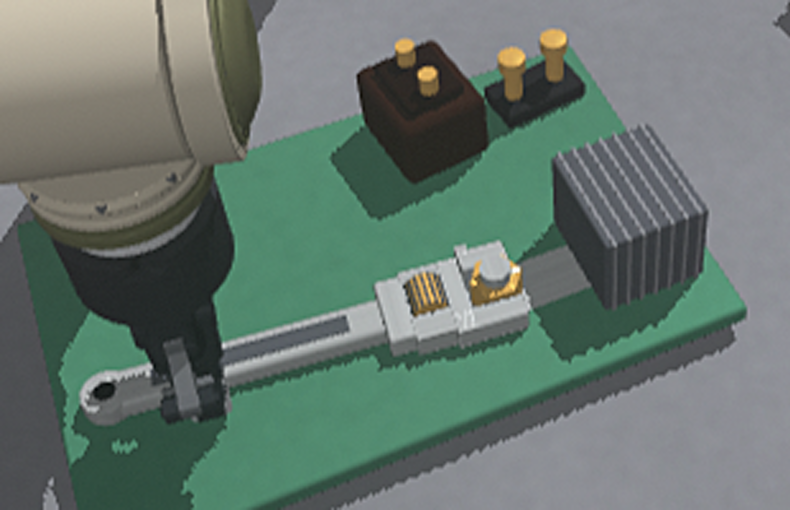

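Call:
{"name": "jog_arm", "arguments": {
  "dr": [
    [0,0,0.02],
    [0,0,0.02],
    [0,0,0.02],
    [0,0,0.02],
    [0,0,0.02],
    [0,0,0.02],
    [0,0,0.02],
    [0,0,0.02],
    [0,0,0.02],
    [0,0,0.02]
  ],
  "slide": [
    [-0.0034,0.0005,0],
    [-0.0034,0.0005,0],
    [-0.0034,0.0005,0],
    [-0.0034,0.0005,0],
    [-0.0034,0.0005,0],
    [-0.0034,0.0005,0],
    [-0.0034,0.0005,0],
    [-0.0034,0.0005,0],
    [-0.0034,0.0005,0],
    [-0.0034,0.0005,0]
  ],
  "gripper": [-1,-1,-1,-1,-1,-1,-1,-1,-1,-1]
}}

```text
time_s: 21.6
position: [0.5493, -0.1122, 0.0396]
tool_rot: [[0.9, -0.435, 0.0], [-0.435, -0.9, 0.0], [0.0, -0.0, -1.0]]
ft_force: [4.6, 0.3, 0.3]
grip_width: -0.0001
```

Call:
{"name": "jog_arm", "arguments": {
  "dr": [
    [0,0,0.02],
    [0,0,0.02],
    [0,0,0.02],
    [0,0,0.02],
    [0,0,0.02],
    [0,0,0.02],
    [0,0,0.02],
    [0,0,0.02],
    [0,0,0.02],
    [0,0,0.02]
  ],
  "slide": [
    [-0.0034,0.0005,0],
    [-0.0034,0.0005,0],
    [-0.0034,0.0005,0],
    [-0.0034,0.0005,0],
    [-0.0034,0.0005,0],
    [-0.0034,0.0005,0],
    [-0.0034,0.0005,0],
    [-0.0034,0.0005,0],
    [-0.0034,0.0005,0],
    [-0.0034,0.0005,0]
  ],
  "gripper": [-1,-1,-1,-1,-1,-1,-1,-1,-1,-1]
}}

```text
time_s: 22.6
position: [0.5178, -0.0992, 0.0397]
tool_rot: [[0.796, -0.605, 0.001], [-0.605, -0.796, -0.0], [0.001, -0.0, -1.0]]
ft_force: [4.8, -0.4, 0.5]
grip_width: -0.0002
```

```bash
python3 look.py i
```

```text
22.7 [ 0.5174 -0.0991  0.0397] [[ 0.7966 -0.6045 -0.0001]
 [-0.6045 -0.7966  0.0001]
 [-0.0002 -0.     -1.    ]] [2.6913 1.9157 0.9968] -6.993151892256847e-05
```

View pics/topi.png

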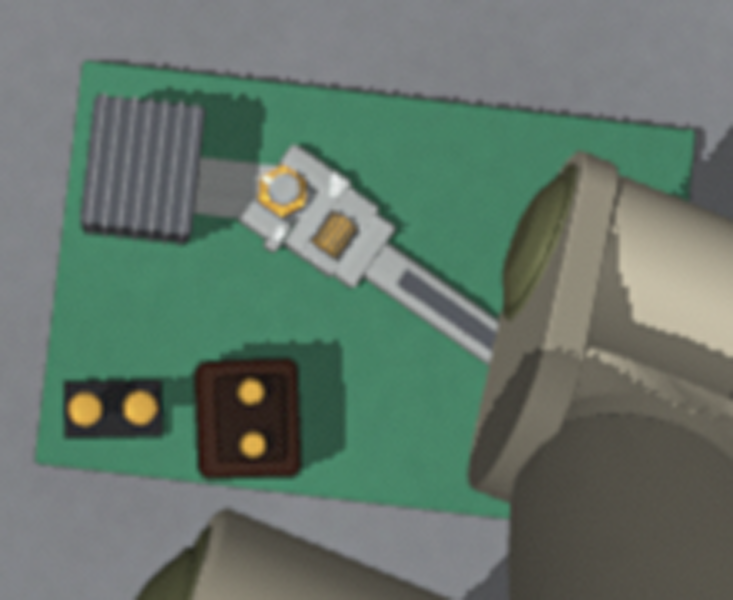

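View pics/scenei.png

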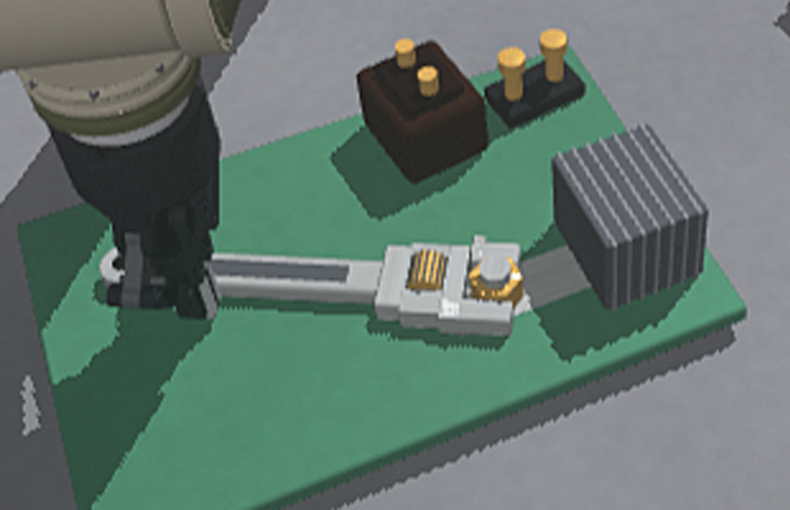

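Call:
{"name": "jog_arm", "arguments": {
  "dr": [
    [0,0,0.012],
    [0,0,0.012],
    [0,0,0.012],
    [0,0,0.012],
    [0,0,0.012],
    [0,0,0.012],
    [0,0,0.012],
    [0,0,0.012],
    [0,0,0.012],
    [0,0,0.012]
  ],
  "slide": [
    [-0.002,0.0003,0],
    [-0.002,0.0003,0],
    [-0.002,0.0003,0],
    [-0.002,0.0003,0],
    [-0.002,0.0003,0],
    [-0.002,0.0003,0],
    [-0.002,0.0003,0],
    [-0.002,0.0003,0],
    [-0.002,0.0003,0],
    [-0.002,0.0003,0]
  ],
  "gripper": [-1,-1,-1,-1,-1,-1,-1,-1,-1,-1]
}}

```text
time_s: 23.7
position: [0.5009, -0.0889, 0.0397]
tool_rot: [[0.719, -0.695, 0.001], [-0.695, -0.719, -0.0], [0.001, -0.001, -1.0]]
ft_force: [5.7, -0.2, -0.0]
grip_width: 0.0003
```

Call:
{"name": "jog_arm", "arguments": {
  "dr": [
    [0,0,0.005],
    [0,0,0.005],
    [0,0,0.005],
    [0,0,0.005],
    [0,0,0.005],
    [0,0,0.005],
    [0,0,0.005],
    [0,0,0.005],
    [0,0,0.005],
    [0,0,0.005]
  ],
  "slide": [
    [-0.0009,0.0001,0],
    [-0.0009,0.0001,0],
    [-0.0009,0.0001,0],
    [-0.0009,0.0001,0],
    [-0.0009,0.0001,0],
    [-0.0009,0.0001,0],
    [-0.0009,0.0001,0],
    [-0.0009,0.0001,0],
    [-0.0009,0.0001,0],
    [-0.0009,0.0001,0]
  ],
  "gripper": [-1,-1,-1,-1,-1,-1,-1,-1,-1,-1]
}}

```text
time_s: 24.7
position: [0.4939, -0.0834, 0.0397]
tool_rot: [[0.683, -0.73, 0.001], [-0.73, -0.683, -0.001], [0.001, -0.0, -1.0]]
ft_force: [5.9, -2.3, 1.5]
grip_width: 0.0001
```

Call:
{"name": "jog_arm", "arguments": {
  "dr": [
    [0,0,0.003],
    [0,0,0.003],
    [0,0,0.003],
    [0,0,0.003],
    [0,0,0.003],
    [0,0,0],
    [0,0,0],
    [0,0,0],
    [0,0,0],
    [0,0,0]
  ],
  "slide": [
    [-0.0005,0.0001,0],
    [-0.0005,0.0001,0],
    [-0.0005,0.0001,0],
    [-0.0005,0.0001,0],
    [-0.0005,0.0001,0],
    [0,0,0],
    [0,0,0],
    [0,0,0],
    [0,0,0],
    [0,0,0]
  ],
  "gripper": [-1,-1,-1,-1,-1,-1,-1,-1,-1,-1]
}}

```text
time_s: 25.7
position: [0.4918, -0.0818, 0.0397]
tool_rot: [[0.672, -0.74, 0.001], [-0.74, -0.672, -0.001], [0.001, -0.0, -1.0]]
ft_force: [5.5, -0.7, 1.2]
grip_width: -0.0002
```

Call:
{"name": "jog_arm", "arguments": {
  "dr": [
    [0,0,0],
    [0,0,0],
    [0,0,0],
    [0,0,0],
    [0,0,0],
    [0,0,0.003],
    [0,0,0.003],
    [0,0,0.003],
    [0,0,0.003],
    [0,0,0.003]
  ],
  "slide": [
    [0,0,0],
    [0,0,0],
    [0,0,0],
    [0,0,0],
    [0,0,0],
    [-0.0005,0.0001,0],
    [-0.0005,0.0001,0],
    [-0.0005,0.0001,0],
    [-0.0005,0.0001,0],
    [-0.0005,0.0001,0]
  ],
  "gripper": [-1,-1,-1,-1,-1,-1,-1,-1,-1,-1]
}}

```text
time_s: 26.7
position: [0.4899, -0.0803, 0.0397]
tool_rot: [[0.661, -0.75, 0.001], [-0.75, -0.661, -0.001], [0.001, -0.001, -1.0]]
ft_force: [4.8, -1.3, 1.0]
grip_width: 0.0001
```

```bash
python3 look.py j top
```

```text
26.75 [ 0.4898 -0.0803  0.0397] [[ 0.6608 -0.7505  0.0012]
 [-0.7505 -0.6608 -0.0006]
 [ 0.0013 -0.0005 -1.    ]] [ 5.8317 -1.4114  0.2192] -1.333363189216252e-05
```

View pics/topj.png

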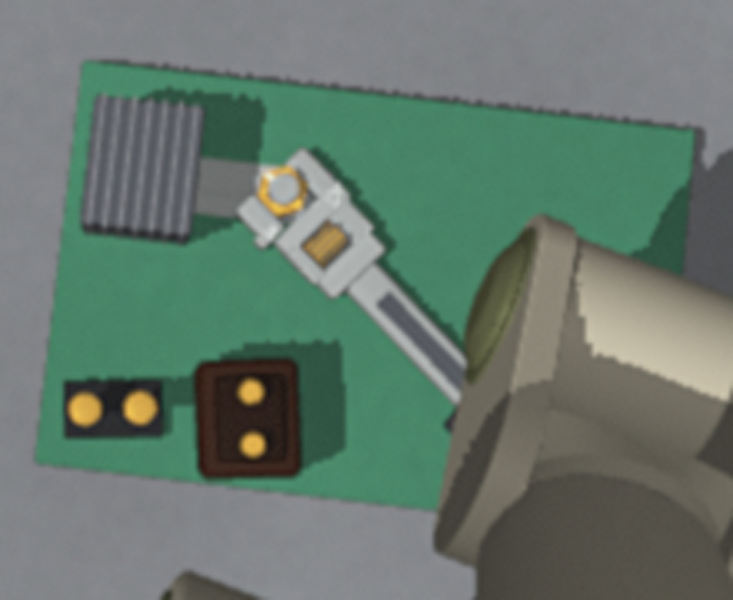

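Call:
{"name": "jog_arm", "arguments": {
  "dr": [
    [0,0,0.003],
    [0,0,0.003],
    [0,0,0.003],
    [0,0,0.003],
    [0,0,0.003],
    [0,0,0.003],
    [0,0,0],
    [0,0,0],
    [0,0,0],
    [0,0,0]
  ],
  "slide": [
    [-0.0005,0.0001,0],
    [-0.0005,0.0001,0],
    [-0.0005,0.0001,0],
    [-0.0005,0.0001,0],
    [-0.0005,0.0001,0],
    [-0.0005,0.0001,0],
    [0,0,0],
    [0,0,0],
    [0,0,0],
    [0,0,0]
  ],
  "gripper": [-1,-1,-1,-1,-1,-1,-1,-1,-1,-1]
}}

```text
time_s: 27.75
position: [0.4877, -0.0786, 0.0398]
tool_rot: [[0.647, -0.762, 0.002], [-0.762, -0.647, -0.001], [0.002, -0.001, -1.0]]
ft_force: [6.8, -2.2, 0.9]
grip_width: 0.0001
```

Call:
{"name": "jog_arm", "arguments": {
  "dr": [
    [0,0,0.003],
    [0,0,0.003],
    [0,0,0.003],
    [0,0,0.003],
    [0,0,0],
    [0,0,0],
    [0,0,0],
    [0,0,0],
    [0,0,0],
    [0,0,0]
  ],
  "slide": [
    [-0.0005,0.0001,0],
    [-0.0005,0.0001,0],
    [-0.0005,0.0001,0],
    [-0.0005,0.0001,0],
    [0,0,0],
    [0,0,0],
    [0,0,0],
    [0,0,0],
    [0,0,0],
    [0,0,0]
  ],
  "gripper": [-1,-1,-1,-1,-1,-1,-1,-1,-1,-1]
}}

```text
time_s: 28.75
position: [0.4866, -0.0776, 0.0399]
tool_rot: [[0.638, -0.77, 0.003], [-0.77, -0.638, -0.002], [0.003, -0.001, -1.0]]
ft_force: [7.9, -2.7, -1.3]
grip_width: -0.0001
```

Call:
{"name": "jog_arm", "arguments": {
  "dr": [
    [0,0,0.002],
    [0,0,0.002],
    [0,0,0],
    [0,0,0],
    [0,0,0],
    [0,0,0],
    [0,0,0],
    [0,0,0],
    [0,0,0],
    [0,0,0]
  ],
  "slide": [
    [-0.0004,0,0],
    [-0.0004,0,0],
    [0,0,0],
    [0,0,0],
    [0,0,0],
    [0,0,0],
    [0,0,0],
    [0,0,0],
    [0,0,0],
    [0,0,0]
  ],
  "gripper": [-1,-1,-1,-1,-1,-1,-1,-1,-1,-1]
}}

```text
time_s: 29.75
position: [0.4862, -0.0771, 0.0399]
tool_rot: [[0.635, -0.772, 0.003], [-0.772, -0.635, -0.002], [0.003, -0.001, -1.0]]
ft_force: [7.5, -4.5, -0.9]
grip_width: -0.0
```

Call:
{"name": "jog_arm", "arguments": {
  "dr": [
    [0,0,0],
    [0,0,0],
    [0,0,0],
    [0,0,0],
    [0,0,0],
    [0,0,0],
    [0,0,0],
    [0,0,0],
    [0,0,0],
    [0,0,0]
  ],
  "slide": [
    [0.001,0,0],
    [0.002,0,0],
    [0.004,0,0],
    [0.005,0,0],
    [0,0,-0.01],
    [0,0,-0.02],
    [0,0,-0.03],
    [0,0,-0.03],
    [0,0,-0.02],
    [0,0,-0.01]
  ],
  "gripper": [-1,-1,-1,-1,-1,-1,-1,-1,-1,-1]
}}

```text
time_s: 30.75
position: [0.4926, -0.0855, 0.1617]
tool_rot: [[0.635, -0.772, 0.002], [-0.772, -0.635, -0.001], [0.002, -0.001, -1.0]]
ft_force: [-0.2, -0.4, 0.9]
grip_width: 0.0001
```

Call:
{"name": "jog_arm", "arguments": {
  "dr": [
    [0,0,0],
    [0,0,0],
    [0,0,0],
    [0,0,0],
    [0,0,0],
    [0,0,0],
    [0,0,0],
    [0,0,0],
    [0,0,0],
    [0,0,0]
  ],
  "slide": [
    [0.016,0.013,0],
    [0.02,0.016,0],
    [0.024,0.02,0],
    [0.024,0.02,0],
    [0.024,0.02,0],
    [0.024,0.02,0],
    [0.024,0.02,0],
    [0.02,0.016,0],
    [0.01,0.008,0],
    [0,0,0]
  ],
  "gripper": [-1,-1,-1,-1,-1,-1,-1,-1,-1,-1]
}}

```text
time_s: 31.75
position: [0.4921, -0.3271, 0.1589]
tool_rot: [[0.634, -0.773, -0.001], [-0.773, -0.634, 0.001], [-0.001, 0.0, -1.0]]
ft_force: [0.5, 0.2, -1.1]
grip_width: 0.0003
```

```bash
python3 look.py k
```

```text
31.85 [ 0.4924 -0.3252  0.1592] [[ 0.6357 -0.7719 -0.0009]
 [-0.7719 -0.6357  0.0012]
 [-0.0015 -0.0001 -1.    ]] [0.1678 0.515  0.6668] -0.00020154300053972995
```

View pics/topk.png

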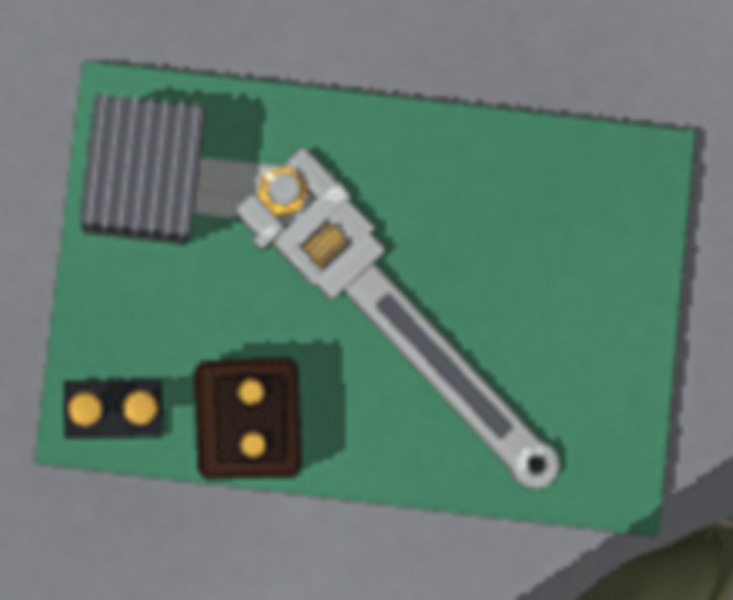

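View pics/scenek.png

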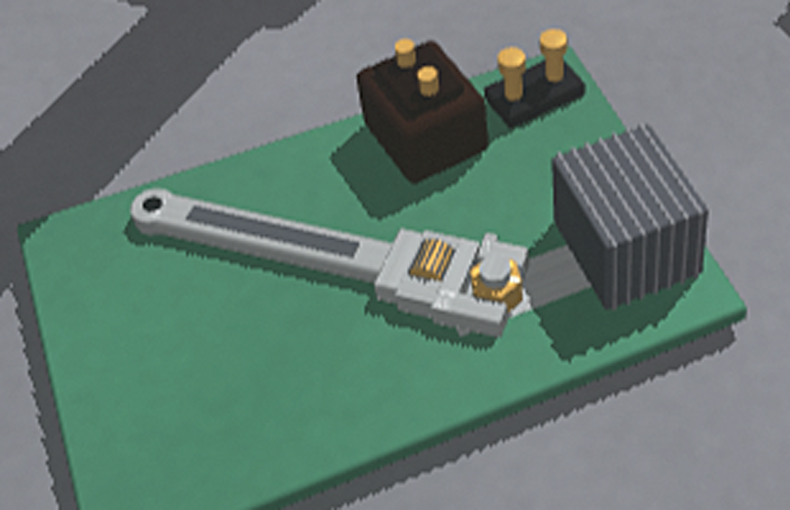

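```bash
python3 - <<'E'
from h import *
q=lambda u:((np.array(u)+.5)/(10/3)-.5+np.array([280,150]))
bed=onz("top",q((84,61)),.023)-onz("top",q((696,130)),.023); ab=np.arctan2(bed[0],bed[1])
for f in ("t2","tope","topk"):
    im=cv2.imread(f"pics/{f}.png"); m=im.astype(int); s=m.sum(2)
    # groove: dark bluish grey
    mask=((s>200)&(s<330)&(m.max(2)-m.min(2)<25)).astype(np.uint8)
    n,l,st,c=cv2.connectedComponentsWithStats(mask)
    for i in range(1,n):
        if 900<st[i,4]<6000:
            ys,xs=np.where(l==i); W=np.array([onz("top",q((x,y)),.037)[:2] for x,y in zip(xs[::3],ys[::3])])
            vx,vy,x0,y0=cv2.fitLine(W.astype(np.float32),cv2.DIST_L2,0,.001,.001).ravel()
            if vy<0: vx,vy=-vx,-vy
            ang=np.arctan2(vx,vy); O=np.array([.602,.050]); 
            off=(O-[x0,y0])@np.array([-vy,vx])
            print(f,st[i],"ang rel bed",ang-ab,"line offset from nut mm",off*1e3)
h0=onz("top",q((649.5,237)),.037);h1=onz("top",q((537,464)),.037)
print(h0,h1,np.hypot(*(h0[:2]-[.602,.05])),np.hypot(*(h1[:2]-[.602,.05])))
a=lambda h:np.arctan2(.602-h[0],.05-h[1]); print(a(h1)-a(h0),ab)
E
```

```text
t2 [ 428  201  179   38 2838] ang rel bed 0.016402477418743983 line offset from nut mm 1.0110241894156526
tope [ 645   11   88  175 4878] ang rel bed 1.2075086031311386 line offset from nut mm 245.2386945547197
tope [ 549  558  184   42 2600] ang rel bed -0.09278393348518668 line offset from nut mm -231.5098088829138
topk [ 307  150  254  323 1241] ang rel bed 0.794239738976323 line offset from nut mm 24.397435791288938
topk [ 378  296  133  141 2917] ang rel bed 0.714530745541417 line offset from nut mm -0.9212176490697999
[ 0.56806205 -0.16906403  0.037     ] [ 0.43424459 -0.09490766  0.037     ] 0.22167732094309675 0.2216756821160968
0.7046425264570466 0.14207549949947654
```

```bash
python3 - <<'E'
from h import *
out=[]
for f,rel in (("t2",.016),("tope",.02),("topk",.7145)):
    im=cv2.imread(f"pics/{f}.png"); th=.142+rel
    # sample grid in spanner frame
    xs=np.arange(-70,25,.35);ys=np.arange(-45,45,.35)
    X,Y=np.meshgrid(xs,ys); ex=np.array([np.sin(th),np.cos(th)]);ey=np.array([-np.cos(th),np.sin(th)])
    W=np.array([.602,.05])+(X[...,None]*ex+Y[...,None]*ey)/1e3
    c=C["top"];p=np.concatenate([W,np.full(W.shape[:2]+(1,),.039)],2)@c["R"].T+c["t"].ravel()
    uv=p@c["camera_matrix"].T; uv=uv[...,:2]/uv[...,2:]
    uv=((uv-[280,150]+.5)*10/3-.5).astype(np.float32)
    o=cv2.remap(im,uv[...,0],uv[...,1],cv2.INTER_LINEAR); out.append(o)
    for xm in (-6,0,5):
        col=o[:,int((xm+70)/.35)].astype(int); sat=col.max(1)-col.min(1)
        g=(sat<45)&(col.sum(1)>330); i=np.where(g)[0]; print(f,xm,ys[i[0]],ys[i[-1]],ys[i[-1]]-ys[i[0]])
cv2.imwrite("pics/rect.png",np.hstack(out))
E
```

```text
t2 -6 -28.899999999999935 31.65000000000032 60.55000000000025
t2 0 -28.899999999999935 30.9500000000003 59.850000000000236
t2 5 -29.94999999999994 30.9500000000003 60.90000000000024
tope -6 -27.49999999999993 29.2000000000003 56.70000000000023
tope 0 -27.84999999999993 28.850000000000307 56.70000000000024
tope 5 -27.49999999999993 28.850000000000307 56.350000000000236
topk -6 -26.799999999999926 30.600000000000307 57.40000000000023
topk 0 -26.799999999999926 30.9500000000003 57.75000000000023
topk 5 -26.799999999999926 29.900000000000304 56.70000000000023
```

View pics/rect.png

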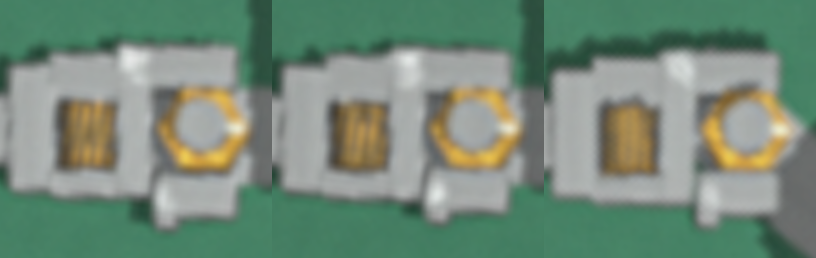

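```bash
python3 -c "
from rig import env,observe
print(observe()['ft_force']); env.close_job()"
```

```text
[0.16781262 0.51500363 0.66680687]
the job is handed in; nothing more can be done
```

I closed the jaws onto the nut, turned the nut clockwise to its stop, left the spanner lying on it, and handed the job in at about 32 s. No verdict was reported.

- **Jaws:** I gave the worm wheel five strokes with the shut fingertips. The press read 8 to 14 N. On the fifth stroke the drag rose to about 7 N, which I took as the jaws binding. Before and after pictures show them about 3.5 mm closer, within about half a millimetre.
- **Nut:** I pushed the handle round at about 4 to 5 N, stopping when the push reached about 8 N. The pictures give a turn of 0.70 rad by two separate measures.
- **Last checks:** With the arm backed off and touching nothing:
  - The nut's flats line up with the jaws, and the nut's centre is about 1.4 mm from the spanner's origin.
  - The spanner looks flat, although I did not measure its tilt.
  - The transformer and posts look undisturbed. The tube was outside my later pictures, but the arm only passed high over that side on the way in.
- **Disagreement:** The head's width read 0.3 to 1 mm wider after tightening than before. That is near the pixel error, but it could mean the jaws opened slightly. Even so, the jaws had closed by more than 3 mm in total, so they should still fit within the limit.

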